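Dock the socket rack through the self-closing gate

TASK

The sprung gate of the dock swings shut by itself, so swing it open by its long tail, hold it open with one fingertip, and with the other finger push the socket rack by its upright tab along the chute, past the gate, until it is fully home against the end stop; then let the gate close behind the socket block and move clear. Only push the rack, do not lift or tip it; the gate blade must never touch the rack; and leave the tape roll, the screwdriver and the jar where they are.

Things in the scene. Friction and masses are not known exactly. Their poses are not given: they have to be found in the camera images.
- dock: Fixed aluminium chute 378 x 84 mm. Origin: centreline, plane of the shut gate, bench height. x: the way the rack must travel; y: side of the gate's hinge; z up. Floor 6 mm above the bench; guide rails at y = +-(30..38) mm, tops at z = 18 mm; runs from x = -235 mm (open entry) to the end stop. Beyond the gate a 44 mm high fence stands on the -y rail, x = 12..132 mm.
- end_stop (a point): Middle of the inner face of the end stop, 132 mm beyond the gate plane on the centreline, 28 mm above the bench; the stop is 84 mm wide and 50 mm high. Axes as for the dock.
- hinge_top (a point): Top of the gate's vertical hinge pin, x = 0, y = +46 mm in the dock's frame, 64 mm above the bench. Axes as for the dock.
- gate: Sprung gate, origin on its hinge axis at bench height. Blade (grey plate, 5 mm thick) along its -y, 4 to 64 mm from the axis, 22 to 58 mm above the bench: passes over the rails and the rack's flat base, not over the socket block. Tail along its +y. Shut: axes as the dock's. Opens counter-clockwise seen from above to a stop at 1.65 rad; blade clear of the rack's path above 1.40 rad.
- tail_tip (a point): Free end of the gate's tail, 225 mm from the hinge axis, half-way up. The tail is a straight smooth steel bar, 6 mm thick, 30 to 50 mm above the bench, from the hinge to here; a finger can slide along it. Drawn round towards the entry it ends beside the chute, along dock -x; a finger on its +y side then holds the gate. The spring always drives it shut (0.018 N m shut, 0.065 open; takes under 2 s).
- rack: Loose black socket rack, 0.17 to 0.35 kg, in the chute before the gate. Origin: under the middle of the socket block; x: travel. Flat base 160 x 56 x 6 mm, x = -130..+30 mm; socket block x = -30..+30 mm, 54 mm wide, sockets up to 46 mm above the underside. Home, the origin is at dock x = +102 mm, z = 6 mm and the gate closes over the flat base between block and tab.
- push_tab (a point): Middle of the rear face of the rack's upright push tab, 130 mm behind the rack's origin, 23 mm above its underside. The tab is bare steel, 50 mm wide, 6 mm thick, and rises to 46 mm above the bench. Axes as for the rack.
- tape: Loose grey tape roll lying flat beside the chute, 90 mm across, 48 mm high; origin under its centre. Not to be disturbed.
- driver: Loose screwdriver lying on the bench, 180 mm long. Not to be disturbed.
- oilcan: Loose small amber jar, 44 mm across, 70 mm high, beyond the gate on the tail's side; origin under its centre. Not to be disturbed.
Mind the look-alikes: they are no part of the job. There is more than one size of the rack; the one meant has the size given above.

How it is judged:
By the outcome, as a careful person would: the job done as asked, in the order asked, and still so for the second after the job is handed in, with the robot touching nothing.
It also fails if it takes over 51 s, if anything falls off the work surface, if the arm or the gripper's body presses on something with over 40 N, if the wrist force passes 120 N, or if a joint passes its speed limit or range.

ROBOT

A 7-joint arm with a two-finger parallel gripper is mounted at the origin on the work surface. World frame = base frame: x ahead of the robot, y to its left, z up, the work surface at z = 0. Lengths are in m, angles in rad, forces in N, time in s.
With the tool pointing down it reaches from about 0.425 to 0.95 m from the base axis. Payload 4.7 kg.
Tool frame: the origin (TCP) lies at the centre of the arm's flange, where the gripper is bolted on; the fingertips stand 173 mm ahead of it and the grasp point (between the pads) lies 155 mm ahead of it; z points along the fingers, y is the line along which they close (so a half turn about z gives the same grasp; the last joint's range is limited). The gripper opens to 85 mm and grips with 20 to 120 N. Pads are 22 mm wide; open, the fingers measure 114 mm over their backs; the gripper's body (76 mm by 85 mm) begins 54 mm behind the grasp point. The pads swing forward as they close: fully open they stand 13 mm farther back than shut.
Start: joints at [-1.363, 0.469, -0.049, 1.532, 0.024, 1.141, -0.082], TCP at [0.158, 0.656, 0.405] pointing down, gripper open.
Joint ranges: [-2.59, 2.59], [-0.33, 1.99], [-1.39, 1.29], [0.1, 2.45], [-1.04, 4.18], [0.21, 1.99], [-2.66, 2.66]. Speed limits (rad/s): [2.57, 2.57, 3.14, 3.14, 3.14, 3.14, 3.14].

INTERFACE

Orientations are given as [roll, pitch, yaw] about the fixed x, y, z axes, in that order (R = Rz(yaw) Ry(pitch) Rx(roll)).
In Python, from bench import r, optics gives the robot as it stands. The module is installed in compiled form; this text tells all that it offers.
- The arm moves only by the shell command python3 -m jog 'ROWS' [OPENING] [FORCE]. ROWS is JSON, one flat list of numbers, 6 for each row, row after row: the shift along the tool's x, y, z as a fraction of full scale, then the turn, a rotation vector about the tool's x, y, z as a fraction of full scale. A call has 1 to 5 rows; each row shifts and turns the commanded pose from where the row before left it, along the tool's axes as they then stand; what a row does not reach is not made up. Full scale, the value 1, is 0.04 m for a shift and 0.1 rad for a turn. A row lasts 1/10 s, in which the tool goes at most 50 mm and 8.59 degrees, less where a joint would pass 70% of its speed; a pose out of reach is approached as far as the arm can. A call with a number of a shift or a turn outside -1 to 1 is refused whole. A call with a gripper value outside its range is refused whole. OPENING is the closure, from 0 (fully open) to 1 (shut), set as the call begins (- or left out, the last holds). The fingers move at their own pace and stop on an object; FORCE is the grip in N (left out, the last holds). Time passes only in rows, so rows that do not move let the fingers close. It gives the time, the measured TCP pose, the force, the opening and the grip force at its end, in the units of the state.
- r.sense(): the state, without advancing time (a new reading comes with each control period).
- optics.capture(name): name is "side" or "top" or "wrist"; returns the picture (420x560x3 uint8, blue, green, red); there is no depth.
- optics.camera_info(name): a dict with "vertical_fov" (degrees; the focal length in pixels is half the picture's height over the tangent of half this angle, whatever the lens; pixels are square), "cx", "cy" (the principal point, pixels), "dist" ([k1, k2, p1, p2, k3] as OpenCV has them; the pictures are not rectified), "origin" and "attitude" of the camera in the world; the wrist camera has in their place "tool_from_camera" (4x4, takes a point from camera to tool coordinates, whose origin is the TCP and whose axes are the flange's). Camera axes: x right, y up, looking along -z (the intrinsics and any distortion apply to the point x, -y, -z); pixel columns grow to the right and rows downward; lengths in m; the calibration is good to about 2 mm. A picture is of the moment at which its call begins: read the wrist's pose just before it. camera_info takes no time and is no camera call.
- r.hand_in(): hands the job in; it is judged then, once.
The state is a dict: "time": time; "qpos": joint angles; "joint_vel": joint speeds; "joint_efforts": joint torques, N m; "ee_pos": TCP position; "tcp_rot": TCP orientation; "wrist_force": force on the tool from outside, world axes, zero at the start; "moment": the same for the moment, N m; "width": opening from 0.0 (shut) to 1.0 (fully open); "grip_force": force on a finger pad.
Only numpy, scipy, OpenCV 4.12 (cv2) and the standard library are available. Lean on these libraries where they do the work, as an engineer would, in place of code of your own. Each camera call takes 0.05 s, during which the arm holds its last target. There are 200 camera calls.

## Working session

There is one attempt and no reset: what is moved stays moved. The work goes in short steps, Python scripts to look and compute and a shell command to move; the robot and the scene stay as the last step left them, time stands still between calls to the robot, and variables do not carry over. Pictures are saved under pics/ and viewed, at most 10 in all, crops included, and the job is handed in when it is done.

```bash
mkdir -p pics; cat > h.py <<'E'
import numpy as np, cv2
from bench import r, optics
from scipy.spatial.transform import Rotation as R
def snap(n,f):
    im=optics.capture(n); cv2.imwrite('pics/'+f,im); return im
E
python3 - <<'E'
from h import *
s=r.sense(); print(s)
for n in ['top','side']:
    print(n,optics.camera_info(n)); snap(n,n+'1.png')
print(optics.camera_info('wrist'))
E
```

```text
{'time': 0.0, 'qpos': array([-1.36290531,  0.46946703, -0.04857806,  1.53369449,  0.02410274,
        1.14100019, -0.08228804]), 'joint_vel': array([-0.00163528,  0.00035394,  0.00034257, -0.00106648,  0.00099924,
        0.00280896,  0.00232604]), 'joint_efforts': array([-5.76496495e-04, -5.10316908e+01, -4.66150010e-02, -2.37711489e+01,
        1.07251716e-02,  7.74368673e-03,  7.42959656e-06]), 'ee_pos': array([0.15827409, 0.65593262, 0.40364354]), 'tcp_rot': array([-3.13961102e+00,  8.30747761e-05,  2.90483140e+00]), 'wrist_force': array([0.04177944, 0.05501339, 0.03625816]), 'moment': array([0.00658548, 0.02295026, 0.00991485]), 'grip_force': 0.0, 'width': 0.9984258850044849}
top {'vertical_fov': 56.93220172713507, 'cx': 279.1522104245965, 'cy': 213.07118626645658, 'dist': array([-0.01099179,  0.        ,  0.        ,  0.        ,  0.        ]), 'origin': array([ 0.33656941, -0.17507619,  1.1802233 ]), 'attitude': array([ 0.19646405,  0.00802532, -1.59794794])}
side {'vertical_fov': 42.87610556211753, 'cx': 274.7475289467767, 'cy': 211.0150248841111, 'dist': array([-0.00559802,  0.        ,  0.        ,  0.        ,  0.        ]), 'origin': array([ 0.36088165, -1.32772653,  0.8292371 ]), 'attitude': array([ 0.9994505 ,  0.00161154, -0.16104797])}
{'vertical_fov': 69.27580595066456, 'cx': 280.48105019143225, 'cy': 209.95100475843049, 'dist': array([-0.00411389,  0.        ,  0.        ,  0.        ,  0.        ]), 'tool_from_camera': array([[-1.07472445e-03,  9.56068163e-01,  2.93142480e-01,
         7.55953393e-02],
       [ 9.99999397e-01,  9.60759334e-04,  5.32752516e-04,
         6.06408960e-04],
       [ 2.27708346e-04,  2.93142875e-01, -9.56068618e-01,
         3.15119793e-02],
       [ 0.00000000e+00,  0.00000000e+00,  0.00000000e+00,
         1.00000000e+00]])}
```

View pics/top1.png

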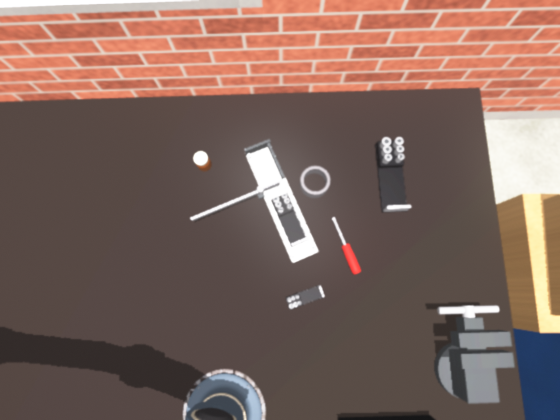

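View pics/side1.png

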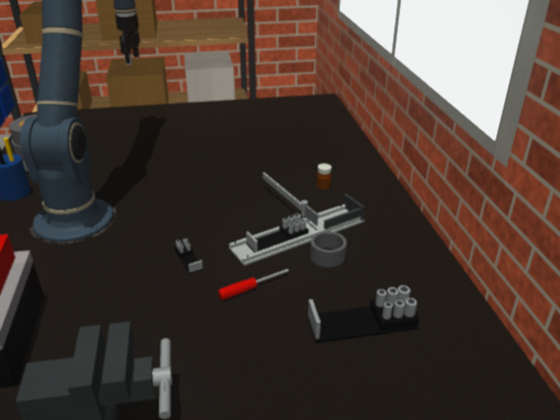

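The top view shows the dock running from its entry at about (305,255) to the stop at (258,145). The hinge is near (263,188) and the tail tip near (193,217). The jar is at (202,158), the tape at (315,180) and the driver around (345,245). The rack at right (393,175) and the small one at (306,297) are look-alikes.

```bash
cat >> h.py <<'E'
def cam(n,s=None):
    i=optics.camera_info(n); f=210/np.tan(np.radians(i['vertical_fov']/2))
    K=np.array([[f,0,i['cx']],[0,f,i['cy']],[0,0,1]])
    if n=='wrist':
        T=np.eye(4);T[:3,:3]=R.from_euler('xyz',s['tcp_rot']).as_matrix();T[:3,3]=s['ee_pos'];T=T@i['tool_from_camera'];Rm,o=T[:3,:3],T[:3,3]
    else: Rm,o=R.from_euler('xyz',i['attitude']).as_matrix(),i['origin']
    return K,i['dist'],Rm,o
def ray(c,uv):
    K,d,Rm,o=c; p=cv2.undistortPoints(np.array(uv,float).reshape(-1,1,2),K,d)[:,0]
    return o,(np.c_[p[:,0],-p[:,1],-np.ones(len(p))])@Rm.T
def plane(c,uv,z):
    o,v=ray(c,uv); z=np.broadcast_to(z,len(v)); return o+v*((z-o[2])/v[:,2])[:,None]
def pix(c,P):
    K,d,Rm,o=c; q=(np.atleast_2d(P)-o)@Rm; q=q*[1,-1,-1]
    return cv2.projectPoints(q,np.zeros(3),np.zeros(3),K,d)[0][:,0]
E
python3 - <<'E'
from h import *
im=cv2.imread('pics/top1.png')
cv2.imwrite('pics/topc.png',cv2.resize(im[130:270,180:380],None,fx=4,fy=4,interpolation=cv2.INTER_CUBIC))
c=cam('top')
print(plane(c,[(193,217),(264,188),(258,145),(305,255),(202,158),(315,180),(335,219),(358,270)],[.04,.064,.05,.006,.07,.048,.01,.01]).round(3))
E
```

```text
[[ 0.559  0.087  0.04 ]
 [ 0.636 -0.129  0.064]
 [ 0.778 -0.113  0.05 ]
 [ 0.439 -0.247  0.006]
 [ 0.734  0.056  0.07 ]
 [ 0.661 -0.283  0.048]
 [ 0.546 -0.343  0.01 ]
 [ 0.389 -0.403  0.01 ]]
```

View pics/topc.png

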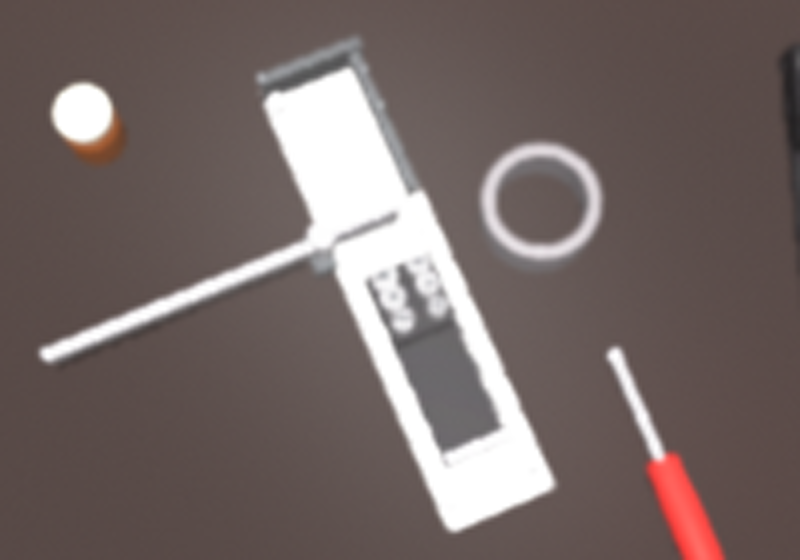

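```bash
python3 - <<'E'
from h import *
c=cam('top')
U=np.array([(320,238),(45,354),(452,530),(553,485),(262,80),(359,42),(447,460),(505,432),(83,112),(541,200)],float)
uv=(U+.5)/4-.5+[180,130]
P=plane(c,uv,[.064,.05,.018,.018,.05,.05,.046,.046,.07,.048]); print(P.round(4))
# rigid 2D fit of dock: hinge(0,46), tailtip(0,271), entry corners(-235,±38)  stop back corners (~140,±42)
D=np.array([(0,46),(0,271),(-235,38),(-235,-38),(140,42),(140,-42)])/1000
W=P[:6,:2]; dm,wm=D.mean(0),W.mean(0)
H=(D-dm).T@(W-wm); th=np.arctan2(H[0,1]-H[1,0],H[0,0]+H[1,1])
M=np.array([[np.cos(th),-np.sin(th)],[np.sin(th),np.cos(th)]]); t=wm-M@dm
print('th',th,'t',t); print('res mm',((W-(D@M.T+t))*1000).round(1))
print('tab in dock',((P[6:,:2]-t)@M).round(4))
E
```

```text
[[ 0.6332 -0.116   0.064 ]
 [ 0.5539  0.0908  0.05  ]
 [ 0.4177 -0.2082  0.018 ]
 [ 0.4491 -0.285   0.018 ]
 [ 0.7638 -0.0728  0.05  ]
 [ 0.7925 -0.1481  0.05  ]
 [ 0.467  -0.2054  0.046 ]
 [ 0.4865 -0.2488  0.046 ]
 [ 0.735   0.0607  0.07  ]
 [ 0.6623 -0.2832  0.048 ]]
th 0.37286079865293387 t [ 0.65046289 -0.16088296]
res mm [[-0.5  2. ]
 [ 2.2 -0.7]
 [-0.1  2.9]
 [ 3.7 -3.1]
 [-1.7 -2. ]
 [-3.6  0.9]]
tab in dock [[-0.1871  0.0254]
 [-0.1848 -0.0222]
 [ 0.1594  0.1756]
 [-0.0335 -0.1182]]
```

Dock pose: origin (0.650, -0.161), yaw 0.373, with the tab's rear face at dock x ≈ -0.188.

Plan:
1. Straddle the tail near its tip with the fingers along dock x.
2. Swing it round about 90° so one finger holds the tail and the other stands behind the tab.
3. Push along dock x.

First comes the transit.

```bash
A='[-0.73,-0.66,0,0,0,0,'
python3 -m jog '[-0.73,-0.66,0,0,0,0,-0.73,-0.66,0,0,0,0,-0.73,-0.66,0,0,0,0,-0.73,-0.66,0,0,0,0,-0.73,-0.66,0,0,0,0]' 0.48 20
python3 -m jog '[-0.73,-0.66,0,0,0,0,-0.73,-0.66,0,0,0,0,-0.73,-0.66,0,0,0,0,-0.73,-0.66,0,0,0,0,-0.73,-0.66,0,0,0,0]' >/dev/null
python3 -m jog '[-0.73,-0.66,0,0,0,0,-0.73,-0.66,0,0,0,0,-0.73,-0.66,0,0,0,0,-0.73,-0.66,0,0,0,0,-0.73,-0.66,0,0,0,0]' >/dev/null
python3 -m jog '[-0.73,-0.66,0,0,0,0,-0.73,-0.66,0,0,0,0,-0.73,-0.66,0,0,0,0,0,0,0,0,0,1,0,0,0,0,0,1]'
python3 -m jog '[0,0,0,0,0,1,0,0,0,0,0,1,0,0,0,0,0,1,0,0,0,0,0,1,0,0,0,0,0,1]' >/dev/null
python3 -m jog '[0,0,0,0,0,1,0,0,0,0,0,1,0,0,0,0,0,0.6,0,0,0,0,0,0,0,0,0,0,0,0]'
python3 - <<'E'
from h import *
s=r.sense(); im=snap('wrist','w1.png'); np.save('s1.npy',np.r_[s['ee_pos'],s['tcp_rot']]); print(s['qpos'].round(2),s['width'])
E
```

```text
time: 0.6
ee_pos: [0.27, 0.492, 0.4043]
tcp_rot: [-3.141, -0.0, 2.905]
wrist_force: [1.4, 1.0, 0.2]
width: 0.517
grip_force: 0.0
time: 2.1
ee_pos: [0.5582, 0.0692, 0.4042]
tcp_rot: [-3.141, -0.001, 2.697]
wrist_force: [0.4, 0.2, -1.5]
width: 0.52
grip_force: 0.0
time: 3.1
ee_pos: [0.5576, 0.071, 0.4044]
tcp_rot: [-3.141, -0.0, 1.946]
wrist_force: [0.1, -0.9, 0.3]
width: 0.525
grip_force: 0.0
[-0.57  0.3   0.47  1.83 -0.15  1.05  0.33] 0.525234265142149
```

View pics/w1.png

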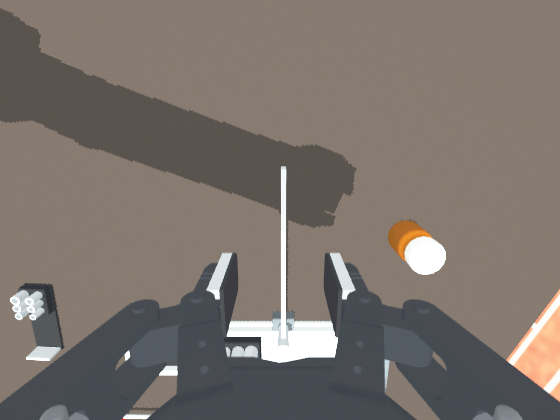

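```bash
python3 - <<'E'
from h import *
a=np.load('s1.npy'); s=dict(ee_pos=a[:3],tcp_rot=a[3:]); c=cam('wrist',s)
P=plane(c,[(284,168),(283.5,330),(284,250)],[.05,.05,.05]); print('tail',P.round(4), 'ang',np.arctan2(*(P[0]-P[1])[1::-1])-np.pi/2)
T=optics.camera_info('wrist')['tool_from_camera']
ct=(c[0],c[1],T[:3,:3],T[:3,3]); o,v=ray(ct,[(237,255),(330,255),(222,255),(345,255)])
for xp in (.011,0): print('pads tool',(o+v*((xp-o[0])/v[:,0])[:,None]).round(4).tolist())
th=.373;M=np.array([[np.cos(th),-np.sin(th)],[np.sin(th),np.cos(th)]]);t=np.array([.6505,-.1609])
print('tail in dock',((P[:,:2]-t)@M).round(4),'tcp dock',((a[:2]-t)@M).round(4), 'jar',((plane(c,[(425,255)],.07)[0,:2]-t)@M).round(3))
E
```

```text
tail [[ 0.5519  0.0941  0.05  ]
 [ 0.6272 -0.0973  0.05  ]
 [ 0.5871  0.0055  0.05  ]] ang 0.37476054222683874
pads tool [[0.011, -0.0217, 0.1674], [0.011, 0.0238, 0.1672], [0.011, -0.0291, 0.1674], [0.011, 0.0311, 0.1672]]
pads tool [[0.0, -0.0254, 0.1904], [0.0, 0.0279, 0.1903], [0.0, -0.034, 0.1905], [0.0, 0.0365, 0.1903]]
tail in dock [[0.0011 0.2734]
 [0.0015 0.0678]
 [0.0016 0.1781]] tcp dock [-0.002   0.2498] jar [0.155 0.181]
```

The wrist view shows the tail straight up the image from the hinge (284,345) to the tip (284,167), midway between the pads at columns 237 and 330. The pad gap is about 46 mm and the fingertips are 167 mm ahead of the TCP. Next I descend to straddle the tail and bring the +y finger into contact.

```bash
python3 -m jog '[0.13,0.08,0.88,0,0,0,0,0,0.88,0,0,0,0,0,0.88,0,0,0,0,0,0.88,0,0,0,0,0,0.88,0,0,0]'
python3 -m jog '[0,0,0.88,0,0,0,0,0,0,0,0,0,0,-0.2,0,0,0,0,0,-0.15,0,0,0,0,0,-0.13,0,0,0,0]'
python3 -m jog '[0,0,0,0,0,0,0,0,0,0,0,0]'
python3 - <<'E'
from h import *
s=r.sense(); snap('wrist','w2.png');np.save('s2.npy',np.r_[s['ee_pos'],s['tcp_rot']]); print(s['qpos'].round(2),s['wrist_force'])
snap('side','s2.png')
E
```

```text
time: 3.65
ee_pos: [0.5588, 0.077, 0.2274]
tcp_rot: [3.141, -0.0, 1.946]
wrist_force: [0.2, 0.5, -0.4]
width: 0.522
grip_force: 0.0
time: 4.15
ee_pos: [0.541, 0.0696, 0.1953]
tcp_rot: [3.139, 0.0, 1.945]
wrist_force: [-0.5, 0.0, -0.2]
width: 0.522
grip_force: 0.0
time: 4.35
ee_pos: [0.5412, 0.07, 0.1945]
tcp_rot: [3.14, -0.0, 1.945]
wrist_force: [-0.9, 0.6, 0.2]
width: 0.521
grip_force: 0.0
[-0.47  0.56  0.35  2.03 -0.32  0.61  0.47] [-0.90791153  0.63963668  0.20992486]
```

View pics/w2.png

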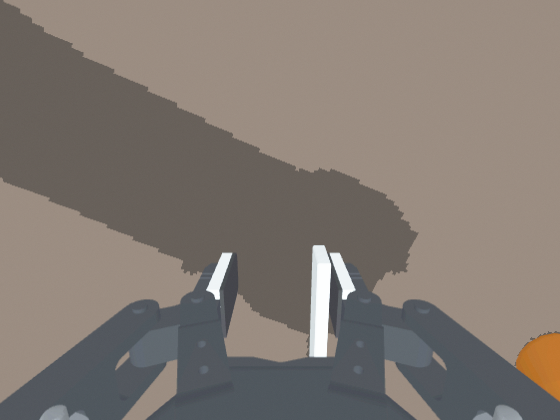

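The tail's end at (321,247) lies against the inner side of the right pad (330,255) and just sticks out past it. Now I swing it about the hinge.

```bash
python3 -m jog '[-0.08,-0.52,0,0,0,-1,-0.08,-0.52,0,0,0,-1,-0.08,-0.52,0,0,0,-1,-0.08,-0.52,0,0,0,-1,-0.08,-0.52,0,0,0,-1]'
python3 - <<'E'
from h import *
s=r.sense()
th=.373;M=np.array([[np.cos(th),-np.sin(th)],[np.sin(th),np.cos(th)]]);t=np.array([.6505,-.1609])
print('dock',((s['ee_pos'][:2]-t)@M).round(4),s['tcp_rot'][2]-th-np.pi/2,s['qpos'].round(2))
a=s['tcp_rot'][2]-th-np.pi/2;u=np.array([-np.sin(a),np.cos(a)]);n=np.array([np.cos(a),np.sin(a)])
print('expected',(np.array([.001,.047])+.208*u-.0198*n).round(4))
im=snap('wrist','w3.png')
E
```

```text
time: 4.95
ee_pos: [0.4627, 0.0006, 0.1936]
tcp_rot: [3.141, 0.0, 2.45]
wrist_force: [0.4, -0.1, -0.3]
width: 0.52
grip_force: 0.1
dock [-0.116   0.2188] 0.5060419424970135 [-0.26  0.45  0.2   2.21 -0.19  0.49  0.97]
expected [-0.1171  0.2193]
```

```bash
cat > chk.py <<'E'
from h import *
s=r.sense()
th=.373;M=np.array([[np.cos(th),-np.sin(th)],[np.sin(th),np.cos(th)]]);t=np.array([.6505,-.1609])
a=s['tcp_rot'][2]-th-np.pi/2;a=(a+np.pi)%(2*np.pi)-np.pi
u=np.array([-np.sin(a),np.cos(a)]);n=np.array([np.cos(a),np.sin(a)])
p=(s['ee_pos'][:2]-t)@M; d=p-(np.array([.001,.047])); print('dock',p.round(4),'z',s['ee_pos'][2].round(4),'a',a.round(3),'r,off',(d@u).round(4),(d@n).round(4),'q',s['qpos'].round(2),'Fdock',(s['wrist_force'][:2]@M).round(1),'F',s['wrist_force'].round(1),'t',s['time'].round(2))
E
python3 -m jog '[-0.08,-0.52,0,0,0,-1,-0.08,-0.52,0,0,0,-1,-0.08,-0.52,0,0,0,-1]' >/dev/null; python3 chk.py
python3 -m jog '[-0.08,-0.52,0,0,0,-1,-0.08,-0.52,0,0,0,-1]' >/dev/null; python3 chk.py
```

```text
Traceback (most recent call last):
  File "chk.py", line 6, in <module>
    p=(s['ee_pos'][:2]-t)@M; d=p-(np.array([.001,.047])); print('dock',p.round(4),'z',s['ee_pos'][2].round(4),'a',a.round(3),'r,off',(d@u).round(4),(d@n).round(4),'q',s['qpos'].round(2),'Fdock',(s['wrist_force'][:2]@M).round(1),'F',s['wrist_force'].round(1),'t',s['time'].round(2))
                                                                                                                                                                                                                                                                      ^^^^^^^^^^^^^^^
AttributeError: 'float' object has no attribute 'round'
Traceback (most recent call last):
  File "chk.py", line 6, in <module>
    p=(s['ee_pos'][:2]-t)@M; d=p-(np.array([.001,.047])); print('dock',p.round(4),'z',s['ee_pos'][2].round(4),'a',a.round(3),'r,off',(d@u).round(4),(d@n).round(4),'q',s['qpos'].round(2),'Fdock',(s['wrist_force'][:2]@M).round(1),'F',s['wrist_force'].round(1),'t',s['time'].round(2))
                                                                                                                                                                                                                                                                      ^^^^^^^^^^^^^^^
AttributeError: 'float' object has no attribute 'round'
```

```bash
sed -i "s/s\['time'\].round(2)/round(s['time'],2)/" chk.py; python3 chk.py; python3 -c "
from h import *
snap('wrist','w4.png')"
```

```text
dock [-0.1841  0.1398] z 0.1936 a 1.004 r,off 0.206 -0.021 q [ 0.08  0.42  0.06  2.26 -0.06  0.46  1.56] Fdock [ 0.4 -0.5] F [ 0.6 -0.4 -0.5] t 5.5
```

View pics/w4.png

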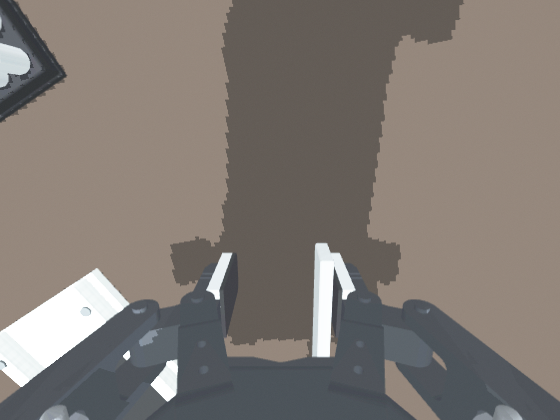

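The tail is still against the right pad, with its tip at (322,245). The dock entry is at lower left and the small look-alike rack at upper left. I continue the swing, drifting slightly outward.

```bash
python3 -m jog '[-0.03,-0.52,0,0,0,-1,-0.04,-0.52,0,0,0,-1,-0.04,-0.52,0,0,0,-1]' >/dev/null; python3 chk.py
python3 -m jog '[-0.08,-0.50,0,0,0,-1,-0.08,-0.42,0,0,0,-0.9,0,0,0,0,0,0]' >/dev/null; python3 chk.py
python3 -c "
from h import *
snap('wrist','w5.png'); im=snap('top','t5.png'); cv2.imwrite('pics/t5c.png',cv2.resize(im[130:270,180:380],None,fx=4,fy=4,interpolation=cv2.INTER_CUBIC))"
```

```text
dock [-0.2079  0.0825] z 0.1936 a 1.304 r,off 0.2109 -0.0209 q [ 0.28  0.44 -0.02  2.22  0.02  0.49  1.92] Fdock [-0.1  0.2] F [-0.2  0.1 -0.2] t 5.85
dock [-0.2099  0.0435] z 0.1937 a 1.486 r,off 0.2098 -0.0214 q [ 0.39  0.47 -0.07  2.16  0.07  0.52  2.13] Fdock [0.8 0.5] F [0.6 0.7 0.5] t 6.15
```

View pics/t5c.png

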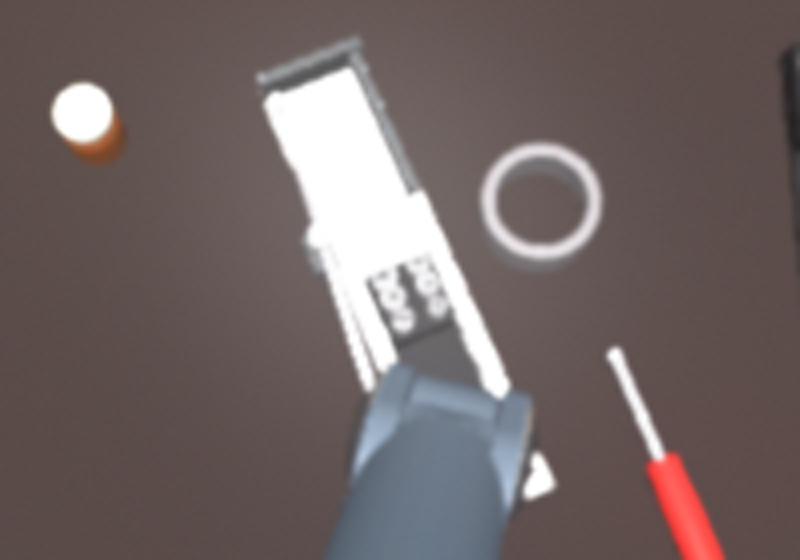

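View pics/w5.png

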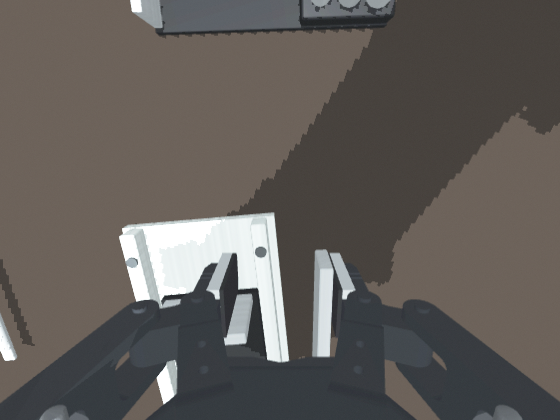

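The top view shows the blade folded along the chute, with the tail parallel to it and held under the gripper. In the wrist view the chute entry is at rows 215-230 and the tail at columns 315-330. Next I check where the tab projects.

```bash
python3 - <<'E'
from h import *
s=r.sense(); c=cam('wrist',s)
th=.373;M=np.array([[np.cos(th),-np.sin(th)],[np.sin(th),np.cos(th)]]);t=np.array([.6505,-.1609])
D=np.array([(-.186,.025,.046),(-.186,-.025,.046),(-.186,.025,.012),(-.186,-.025,.012),(-.235,.038,.018),(-.235,-.038,.018)])
print(pix(c,np.c_[D[:,:2]@M.T+t,D[:,2]]).round(0).tolist())
im=cv2.imread('pics/w5.png')[200:400,110:360]; im=cv2.convertScaleAbs(im,alpha=1.6,beta=30)
cv2.imwrite('pics/w5c.png',cv2.resize(im,None,fx=3,fy=3))
# pads bottom/side: dist of finger tip edge in tool
E
```

```text
[[237.0, 345.0], [131.0, 352.0], [245.0, 302.0], [159.0, 308.0], [258.0, 223.0], [109.0, 235.0]]
```

View pics/w5c.png

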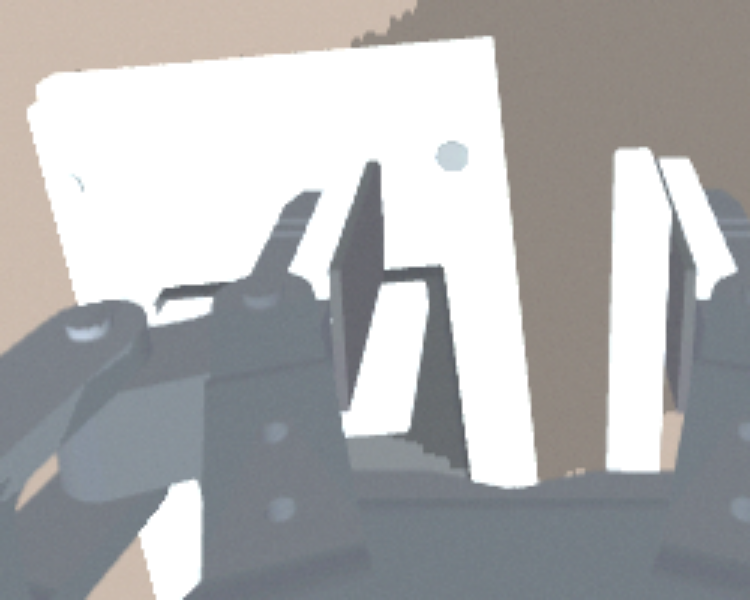

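```bash
python3 - <<'E'
from h import *
s=r.sense(); c=cam('wrist',s); ct=cam('top')
th=.373;M=np.array([[np.cos(th),-np.sin(th)],[np.sin(th),np.cos(th)]]);t=np.array([.6505,-.1609])
f=lambda P:((P[:,:2]-t)@M*1000).round(1).tolist()
print('entry wrist',f(plane(c,[(274,213),(123,229)],.006)))
U=np.array([(452,530),(553,485),(447,462),(505,433)],float);uv=(U+.5)/4-.5+[180,130]
print('top',f(plane(ct,uv,[.006,.006,.046,.046])))
g=lambda x,y:(110+x/3,200+y/3)
print('tail tip/far, wrist',f(plane(c,[g(633,150),g(632,470)],.05)))
print('tab rear bottom',f(plane(c,[g(428,285),g(180,300)],.012)), 'tab top right', f(plane(c,[g(410,432)],.046)))
print('rack base corner',f(plane(c,[g(442,268),g(160,290)],.012)))
E
```

```text
entry wrist [[-235.7, 45.8], [-233.5, -37.4]]
top [[-233.4, 40.2], [-232.1, -43.7], [-188.5, 26.0], [-185.5, -21.8]]
tail tip/far, wrist [[-232.4, 65.3], [-179.9, 62.8]]
tab rear bottom [[-190.3, 29.7], [-191.0, -17.4]] tab top right [[-186.2, 29.5]]
rack base corner [[-193.7, 32.7], [-193.4, -20.7]]
```

The wrist view puts the chute about 5 mm further to +y than the top view does, so I aim between the two. Target: dock-aligned yaw, holding pad at y ≈ 52.5 mm, gap slightly narrower. Then I start the push gently.

```bash
python3 -m jog '[0,0,0,0,0,-0.85,0,-0.15,0,0,0,0,0,-0.14,0,0,0,0,0,0,0,0,0,0]' 0.53 ; python3 chk.py
python3 -m jog '[-0.15,0,0,0,0,0,-0.15,0,0,0,0,0,-0.15,0,0,0,0,0,-0.15,0,0,0,0,0,-0.15,0,0,0,0,0]' >/dev/null; python3 chk.py
python3 -c "
from h import *
im=snap('wrist','w6.png'); t=snap('top','t6.png')
t=cv2.resize(t[130:270,220:360],None,fx=3,fy=3,interpolation=cv2.INTER_CUBIC)
cv2.imwrite('pics/w6c.png',np.hstack([im[200:420,100:360].repeat(2,0).repeat(2,1)[:420,:],t])[:, :800] if 0 else np.hstack([cv2.resize(im[180:390,110:360],(500,420)),t[:, 100:400]]))"
```

```text
time: 6.65
ee_pos: [0.4428, -0.2062, 0.1935]
tcp_rot: [-3.141, 0.0, -2.766]
wrist_force: [-0.3, 0.2, 0.2]
width: 0.469
grip_force: 0.1
dock [-0.21    0.0335] z 0.1935 a 1.574 r,off 0.211 -0.0129 q [ 0.43  0.48 -0.09  2.14  0.09  0.53  2.21] Fdock [-0.2  0.3] F [-0.3  0.2  0.2] t 6.65
dock [-0.1811  0.0344] z 0.1933 a 1.575 r,off 0.1822 -0.0119 q [ 0.38  0.5  -0.09  2.09  0.09  0.56  2.18] Fdock [-6.1  1.4] F [-6.2 -0.9  5.4] t 7.15
```

View pics/w6c.png

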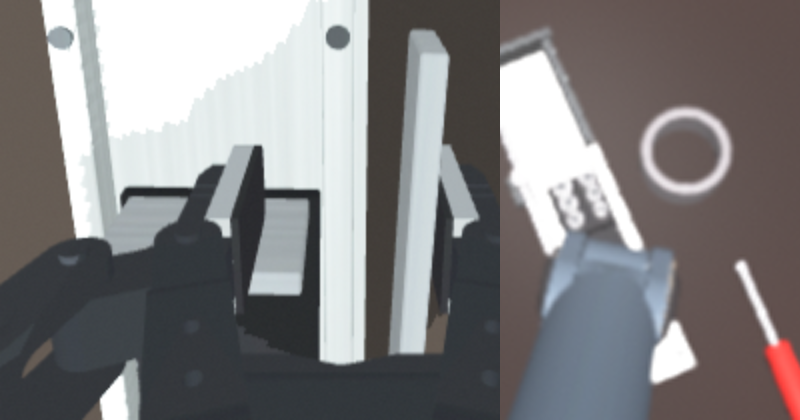

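```bash
python3 chk.py
python3 -m jog '[-0.1,-0.03,0,0,0,0,-0.1,0,0,0,0,0,-0.1,0,0,0,0,0]' >/dev/null; python3 chk.py
python3 -m jog '[-0.1,0,0,0,0,0,-0.1,0,0,0,0,0]' >/dev/null; python3 chk.py
python3 -c "
from h import *
snap('side','s7.png')
im=cv2.imread('pics/s7.png')[170:290,200:380]; cv2.imwrite('pics/s7c.png',cv2.resize(im,None,fx=4,fy=4,interpolation=cv2.INTER_CUBIC))"
```

```text
dock [-0.1797  0.0345] z 0.1933 a 1.576 r,off 0.1807 -0.0115 q [ 0.38  0.5  -0.09  2.09  0.08  0.55  2.18] Fdock [-1.4  0.7] F [-1.5  0.2  0.5] t 7.25
dock [-0.1679  0.0333] z 0.1932 a 1.576 r,off 0.169 -0.0129 q [ 0.37  0.51 -0.09  2.07  0.08  0.56  2.17] Fdock [-3.   0.2] F [-2.9 -0.9  0.2] t 7.55
dock [-0.1597  0.0333] z 0.1933 a 1.576 r,off 0.1608 -0.0128 q [ 0.36  0.52 -0.09  2.06  0.08  0.57  2.16] Fdock [-1.8  0.3] F [-1.8 -0.3 -0.9] t 7.75
```

View pics/s7c.png

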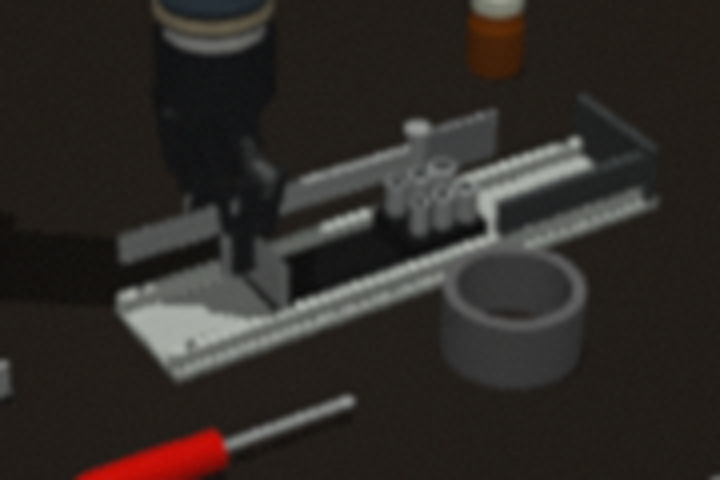

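The side view shows the rack flat, with finger B behind the tab. The gate blade and tail lie in line along the chute, clear of the block. I continue pushing, easing 2 mm toward -y.

```bash
python3 -m jog '[-0.15,-0.02,0,0,0,0,-0.15,-0.02,0,0,0,0,-0.15,-0.01,0,0,0,0,-0.15,0,0,0,0,0,-0.15,0,0,0,0,0]' >/dev/null; python3 chk.py
python3 -m jog '[-0.15,0,0,0,0,0,-0.15,0,0,0,0,0,-0.15,0,0,0,0,0,-0.15,0,0,0,0,0,-0.15,0,0,0,0,0]' >/dev/null; python3 chk.py
python3 -m jog '[-0.15,0,0,0,0,0,-0.15,0,0,0,0,0,-0.1,0,0,0,0,0,-0.1,0,0,0,0,0]' >/dev/null; python3 chk.py
python3 -c "
from h import *
s=snap('side','s8.png')[150:290,220:380]; w=snap('wrist','w8.png')
cv2.imwrite('pics/m8.png',np.hstack([cv2.resize(s,(480,420),interpolation=cv2.INTER_CUBIC),w[:,140:440]]))"
```

```text
dock [-0.1314  0.0315] z 0.1933 a 1.575 r,off 0.1325 -0.015 q [ 0.33  0.54 -0.09  2.    0.08  0.6   2.13] Fdock [-7.8  2. ] F [-8.  -1.   5.6] t 8.3
dock [-0.101   0.0317] z 0.1934 a 1.575 r,off 0.1021 -0.0149 q [ 0.29  0.57 -0.09  1.95  0.08  0.63  2.1 ] Fdock [-6.5  3. ] F [-7.1  0.5  5.3] t 8.8
dock [-0.0806  0.0318] z 0.1934 a 1.576 r,off 0.0817 -0.0148 q [ 0.27  0.59 -0.09  1.91  0.08  0.65  2.08] Fdock [-6.2  3. ] F [-6.9  0.5  5.3] t 9.2
```

View pics/m8.png

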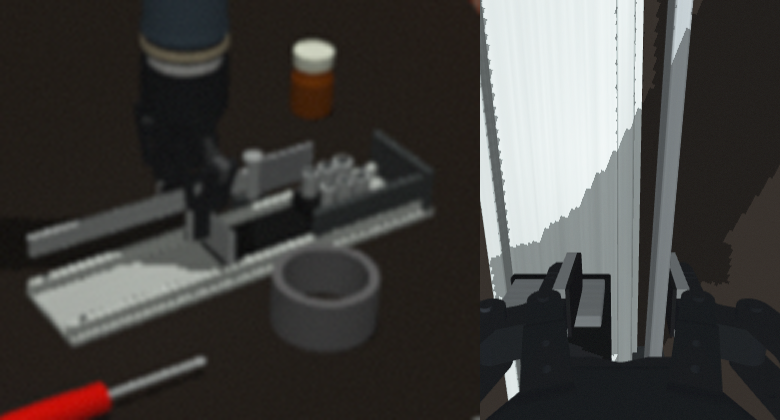

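The side view shows the block past the gate and flat, with the blade folded clear. The wrist view shows the tail from about (343,0) to (316,355), against the holding pad. I've now viewed 12 images, over the limit of 10, so I'll work from numbers only.

```bash
python3 chk.py; python3 - <<'E'
from h import *
s=r.sense(); c=cam('wrist',s)
th=.373;M=np.array([[np.cos(th),-np.sin(th)],[np.sin(th),np.cos(th)]]);t=np.array([.6505,-.1609])
P=(plane(c,[(343,2),(316,355)],.05)[:,:2]-t)@M; d=P[0]-P[1]; print(P.round(4),'gate',np.arctan2(-d[0],d[1]))
Q=(plane(c,[(270,275+0),(175,277)],.012)[:,:2]-t)@M; print('rack rear edge',Q.round(4))
E
python3 -m jog '[-0.1,-0.01,0,0,0,0,-0.1,0,0,0,0,0,-0.1,0,0,0,0,0,-0.1,0,0,0,0,0,-0.1,0,0,0,0,0]' >/dev/null; python3 chk.py
python3 -m jog '[-0.1,-0.01,0,0,0,0,-0.1,0,0,0,0,0,-0.06,0,0,0,0,0]' >/dev/null; python3 chk.py
```

```text
dock [-0.0797  0.032 ] z 0.1934 a 1.577 r,off 0.0807 -0.0146 q [ 0.27  0.59 -0.09  1.91  0.08  0.65  2.08] Fdock [-2.4  2.4] F [-3.1  1.4  0.3] t 9.3
[[-0.1899  0.0524]
 [-0.0521  0.0491]] gate 1.5471793986299498
rack rear edge [[-0.0713  0.0272]
 [-0.0698 -0.0254]]
dock [-0.0613  0.0317] z 0.1932 a 1.575 r,off 0.0624 -0.0151 q [ 0.25  0.61 -0.08  1.87  0.08  0.67  2.07] Fdock [-8.1  2.4] F [-8.4 -0.7  4.4] t 9.8
dock [-0.0511  0.0315] z 0.1932 a 1.575 r,off 0.0521 -0.0152 q [ 0.24  0.62 -0.08  1.85  0.08  0.68  2.06] Fdock [-7.4  3.6] F [-8.2  0.7  5. ] t 10.1
```

```bash
python3 -m jog '[-0.05,0,0,0,0,0,-0.05,0,0,0,0,0,-0.05,0,0,0,0,0,-0.05,0,0,0,0,0]' >/dev/null; python3 chk.py
python3 -m jog '[-0.04,0,0,0,0,0,-0.04,0,0,0,0,0]' >/dev/null; python3 chk.py
python3 -m jog '[-0.03,0,0,0,0,0]' >/dev/null; python3 chk.py
python3 -m jog '[0,0,0,0,0,0]' >/dev/null; python3 chk.py
```

```text
dock [-0.0434  0.0316] z 0.1932 a 1.575 r,off 0.0445 -0.0152 q [ 0.23  0.62 -0.08  1.84  0.08  0.69  2.05] Fdock [-9.1  4. ] F [-9.9  0.5  5.9] t 10.5
dock [-0.0401  0.0316] z 0.1932 a 1.575 r,off 0.0412 -0.0152 q [ 0.23  0.63 -0.08  1.83  0.08  0.7   2.05] Fdock [-8.9  4.2] F [-9.8  0.7  6. ] t 10.7
dock [-0.0388  0.0316] z 0.1932 a 1.575 r,off 0.0399 -0.0152 q [ 0.23  0.63 -0.08  1.83  0.08  0.7   2.05] Fdock [-8.  4.] F [-8.9  0.8  5.6] t 10.8
dock [-0.0385  0.0317] z 0.1932 a 1.576 r,off 0.0396 -0.0152 q [ 0.23  0.63 -0.08  1.83  0.08  0.7   2.05] Fdock [-7.9  3.7] F [-8.7  0.6  5. ] t 10.9
```

```bash
for i in 1; do python3 -m jog '[-0.03,0,0,0,0,0]' >/dev/null; python3 chk.py; done
python3 -m jog '[-0.03,0,0,0,0,0]' >/dev/null; python3 chk.py
python3 -m jog '[-0.03,0,0,0,0,0]' >/dev/null; python3 chk.py
```

```text
dock [-0.0379  0.0316] z 0.1932 a 1.575 r,off 0.039 -0.0152 q [ 0.23  0.63 -0.08  1.83  0.08  0.7   2.05] Fdock [-10.2   4.7] F [-11.3   0.7   7.9] t 11.0
dock [-0.0368  0.0316] z 0.1932 a 1.575 r,off 0.0379 -0.0153 q [ 0.23  0.63 -0.08  1.82  0.08  0.7   2.05] Fdock [-9.8  3.9] F [-10.6   0.    6.7] t 11.1
dock [-0.036   0.0315] z 0.1931 a 1.575 r,off 0.037 -0.0153 q [ 0.23  0.63 -0.08  1.82  0.08  0.7   2.05] Fdock [-11.8   5.4] F [-12.9   0.7   9.5] t 11.2
```

```bash
python3 -m jog '[-0.03,0,0,0,0,0]' >/dev/null; python3 chk.py
python3 -m jog '[-0.03,0,0,0,0,0]' >/dev/null; python3 chk.py
python3 -m jog '[0,0,0,0,0,0]' >/dev/null; python3 chk.py
python3 - <<'E'
from h import *
s=r.sense(); im=snap('wrist','w9.png'); c=cam('wrist',s); snap('side','s9.png'); snap('top','t9.png')
th=.373;M=np.array([[np.cos(th),-np.sin(th)],[np.sin(th),np.cos(th)]]);t=np.array([.6505,-.1609])
# rear edge of rack base: first bright->dark edge going down along a few columns inside the chute
g=cv2.cvtColor(im,cv2.COLOR_BGR2GRAY).astype(int)
for u in (180,190,252,258,264):
    col=g[255:300,u]; k=np.argmin(np.diff(col)); P=(plane(c,[(u,255+k+.5)],.012)[0,:2]-t)@M; print(u,255+k,np.diff(col)[k],P.round(4))
E
```

```text
dock [-0.0356  0.0314] z 0.1931 a 1.574 r,off 0.0366 -0.0155 q [ 0.23  0.63 -0.08  1.82  0.08  0.7   2.05] Fdock [-14.9   5.2] F [-15.7  -0.6  11.3] t 11.3
dock [-0.0352  0.0313] z 0.1931 a 1.574 r,off 0.0362 -0.0156 q [ 0.22  0.63 -0.08  1.82  0.08  0.71  2.05] Fdock [-17.4   6.2] F [-18.4  -0.6  12.9] t 11.4
dock [-0.0352  0.0312] z 0.193 a 1.573 r,off 0.0363 -0.0157 q [ 0.22  0.63 -0.08  1.82  0.08  0.71  2.05] Fdock [-16.1   4.5] F [-16.6  -1.7  11.6] t 11.5
180 274 -55 [-0.0296 -0.0223]
190 274 -56 [-0.0296 -0.0168]
252 274 -70 [-0.0296  0.0172]
258 274 -84 [-0.0296  0.0205]
264 274 -81 [-0.0296  0.0238]
```

```bash
python3 - <<'E'
from h import *
s=r.sense(); print('moment',s['moment'].round(3),'F',s['wrist_force'].round(1))
th=.373;M=np.array([[np.cos(th),-np.sin(th)],[np.sin(th),np.cos(th)]]);t=np.array([.6505,-.1609])
m=s['moment'][:2]@M; print('moment dock xy',m.round(3))
# where do stop / block tops project in the top view; intensity profile along dock x at socket height
c=cam('top'); im=cv2.cvtColor(cv2.imread('pics/t9.png'),cv2.COLOR_BGR2GRAY); im0=cv2.cvtColor(cv2.imread('pics/top1.png'),cv2.COLOR_BGR2GRAY)
xs=np.arange(.06,.150,.003)
for y in (-.018,0,.018):
    p=pix(c,np.c_[np.c_[xs,np.full(len(xs),y)]@M.T+t,np.full(len(xs),.05)]).astype(np.float32)
    v=cv2.remap(im,p[:,0:1],p[:,1:2],cv2.INTER_LINEAR).ravel(); v0=cv2.remap(im0,p[:,0:1],p[:,1:2],cv2.INTER_LINEAR).ravel()
    print(y,list(zip((xs*1000).round().astype(int).tolist(),v.tolist(),v0.tolist())))
E
```

```text
moment [-0.345  3.098 -0.344] F [-16.4  -0.2  11.4]
moment dock xy [0.808 3.011]
-0.018 [(60, 136, 255), (63, 139, 255), (66, 141, 255), (69, 140, 255), (72, 141, 255), (75, 143, 255), (78, 150, 255), (81, 158, 255), (84, 161, 255), (87, 159, 255), (90, 154, 255), (93, 146, 255), (96, 142, 255), (99, 150, 255), (102, 172, 255), (105, 196, 255), (108, 214, 255), (111, 213, 255), (114, 217, 255), (117, 230, 252), (120, 230, 215), (123, 211, 140), (126, 203, 92), (129, 207, 88), (132, 177, 101), (135, 151, 127), (138, 140, 141), (141, 126, 133), (144, 102, 112), (147, 85, 97)]
0 [(60, 135, 255), (63, 135, 255), (66, 135, 255), (69, 134, 255), (72, 134, 255), (75, 134, 255), (78, 132, 255), (81, 131, 255), (84, 135, 255), (87, 146, 255), (90, 156, 255), (93, 160, 255), (96, 159, 255), (99, 154, 255), (102, 147, 255), (105, 137, 255), (108, 120, 255), (111, 101, 255), (114, 88, 255), (117, 88, 251), (120, 111, 216), (123, 116, 138), (126, 104, 92), (129, 94, 90), (132, 99, 104), (135, 123, 130), (138, 138, 144), (141, 128, 135), (144, 103, 112), (147, 86, 96)]
0.018 [(60, 135, 255), (63, 135, 255), (66, 134, 255), (69, 134, 255), (72, 134, 255), (75, 133, 255), (78, 132, 255), (81, 132, 255), (84, 135, 255), (87, 137, 255), (90, 140, 255), (93, 145, 255), (96, 153, 255), (99, 158, 255), (102, 155, 255), (105, 145, 255), (108, 130, 255), (111, 117, 255), (114, 115, 255), (117, 122, 250), (120, 132, 222), (123, 144, 135), (126, 180, 96), (129, 202, 90), (132, 180, 104), (135, 155, 130), (138, 144, 147), (141, 130, 137), (144, 102, 111), (147, 87, 98)]
```

```bash
python3 -m jog '[-0.04,0,0,0,0,0,0,0,0,0,0,0]' >/dev/null; python3 chk.py
python3 -c "
from h import *
s=r.sense(); im=snap('wrist','w10.png'); c=cam('wrist',s)
g=cv2.cvtColor(im,cv2.COLOR_BGR2GRAY).astype(int); th=.373;M=np.array([[np.cos(th),-np.sin(th)],[np.sin(th),np.cos(th)]]);t=np.array([.6505,-.1609])
for u in (185,258):
    col=g[255:300,u]; k=np.argmin(np.diff(col)); print(u,255+k,((plane(c,[(u,255+k+.5)],.012)[0,:2]-t)@M).round(4),col[k-2:k+4])
"
```

```text
dock [-0.0347  0.0311] z 0.193 a 1.573 r,off 0.0357 -0.0158 q [ 0.22  0.63 -0.08  1.82  0.08  0.71  2.04] Fdock [-18.4   6.1] F [-19.4  -1.   14.8] t 11.85
185 274 [-0.0296 -0.0195] [136 135 106  50  16  16]
258 274 [-0.0296  0.0205] [137 139 101  32  16  18]
```

The rack's rear edge stays put while the force rises, and the moment confirms the load is at the pushing finger. The rack is home. Next I back off the tab, lift to release the gate, wait, and check.

```bash
python3 -m jog '[0.08,0,0,0,0,0,0.1,0,0,0,0,0,0.1,0,0,0,0,0,0.1,0,0,0,0,0,0,0,0,0,0,0]' >/dev/null; python3 chk.py
python3 -m jog '[0,0,-0.3,0,0,0,0,0,-0.5,0,0,0,0,0,-0.6,0,0,0,0,0,-0.6,0,0,0,0,0,-0.6,0,0,0]' >/dev/null; python3 chk.py
python3 -m jog '[0,0,-0.6,0,0,0,0,0,-0.6,0,0,0,0,0,-0.6,0,0,0,0,0,-0.6,0,0,0,0,0,-0.3,0,0,0]' >/dev/null
python3 -m jog '[0.8,0,0,0,0,0,0.8,0,0,0,0,0,0.8,0,0,0,0,0,0.8,0,0,0,0,0,0,0,0,0,0,0]' >/dev/null
python3 -m jog '[0,0,0,0,0,0,0,0,0,0,0,0,0,0,0,0,0,0,0,0,0,0,0,0,0,0,0,0,0,0]' >/dev/null
python3 -m jog '[0,0,0,0,0,0,0,0,0,0,0,0,0,0,0,0,0,0,0,0,0,0,0,0,0,0,0,0,0,0]' >/dev/null; python3 chk.py
python3 - <<'E'
from h import *
t=snap('top','t11.png'); s=snap('side','s11.png'); t0=cv2.imread('pics/top1.png'); s0=cv2.imread('pics/side1.png')
# tail / jar / tape / driver regions against the first pictures: mean abs difference
for n,(r0,r1,c0,c1) in dict(tail=(190,225,188,250),jar=(148,172,190,214),tape=(163,198,298,333),driver=(215,275,328,364)).items():
    print(n,np.abs(t[r0:r1,c0:c1].astype(int)-t0[r0:r1,c0:c1]).mean().round(2))
for n,(r0,r1,c0,c1) in dict(tail=(172,207,262,298),jar=(160,192,314,335),tape=(232,266,308,348),driver=(266,300,216,292)).items():
    print('side',n,np.abs(s[r0:r1,c0:c1].astype(int)-s0[r0:r1,c0:c1]).mean().round(2))
# tail line in top view
c=cam('top'); m=(cv2.cvtColor(t,cv2.COLOR_BGR2GRAY)[190:225,188:250]>150).nonzero(); 
if len(m[0])>20:
    P=plane(c,np.c_[m[1]+188,m[0]+190],.05)[:,:2]; vx=cv2.fitLine(P.astype(np.float32),2,0,.01,.01).ravel(); print('tail dir',np.arctan2(vx[1],vx[0])%np.pi-np.pi/2, 'n',len(m[0]))
E
```

```text
dock [-0.0446  0.0308] z 0.1938 a 1.576 r,off 0.0457 -0.016 q [ 0.24  0.62 -0.08  1.84  0.08  0.68  2.06] Fdock [0.1 0.5] F [-0.1  0.5  0.7] t 12.4
dock [-0.0448  0.0304] z 0.2995 a 1.576 r,off 0.0459 -0.0163 q [ 0.25  0.48 -0.1   1.78  0.06  0.88  2.07] Fdock [-0.3 -0.4] F [-0.1 -0.4 -0.5] t 12.9
dock [-0.173   0.0302] z 0.4055 a 1.576 r,off 0.174 -0.0159 q [ 0.37  0.21 -0.08  1.9   0.02  1.03  2.24] Fdock [0.2 0.1] F [ 0.2  0.1 -0.6] t 14.9
tail 2.89
jar 2.35
tape 16.21
driver 1.81
side tail 1.12
side jar 1.16
side tape 1.24
side driver 1.15
tail dir 0.37588966 n 272
```

```bash
python3 - <<'E'
from h import *
a=cv2.imread('pics/s9.png').astype(int); b=cv2.imread('pics/s11.png').astype(int)
c=cam('side'); th=.373;M=np.array([[np.cos(th),-np.sin(th)],[np.sin(th),np.cos(th)]]);t=np.array([.6505,-.1609])
def box(D): 
    D=np.array(D); p=pix(c,np.c_[D[:,:2]@M.T+t,D[:,2]]); return *np.floor(p.min(0)).astype(int),*np.ceil(p.max(0)).astype(int)
for n,D in dict(block=[(.075,-.027,.05),(.13,.027,.05)],tab=[(-.028,-.025,.046),(-.022,-.008,.015)],blade=[(0,-.018,.055),(0,.04,.03)]).items():
    x0,y0,x1,y1=box(D); print(n,(x0,y0,x1,y1),np.abs(a[y0:y1,x0:x1]-b[y0:y1,x0:x1]).mean().round(2))
# phase-correlation shift of the block, side view, before vs after release
x0,y0,x1,y1=box([(.07,-.027,.055),(.13,.027,.03)])
f=lambda i:cv2.cvtColor(i.astype(np.uint8),cv2.COLOR_BGR2GRAY)[y0:y1,x0:x1].astype(np.float32)
print(cv2.phaseCorrelate(f(a),f(b)))
# wrist: rear edge of rack base now
s=r.sense(); im=snap('wrist','w12.png'); cw=cam('wrist',s)
print('tape px',pix(cw,[[.6623,-.2832,.048]]).round(), 'tab px', pix(cw,np.r_[np.array([-.028,0])@M.T+t,.012][None]).round())
E
```

```text
block (np.int64(340), np.int64(196), np.int64(346), np.int64(211)) 1.04
tab (np.int64(306), np.int64(222), np.int64(309), np.int64(229)) 4.87
blade (np.int64(303), np.int64(213), np.int64(317), np.int64(216)) 33.37
((0.18552218943383902, -0.01163100687348706), 0.9946409252782663)
tape px [[159. 298.]] tab px [[257. 287.]]
```

The block hasn't moved since release. The tail is back at the shut angle, and the tape, driver and jar look unchanged in the side view. Handing in.

```bash
python3 -c "
from bench import r
print(r.hand_in())"
```

```text
the job is handed in; nothing more can be done
None
```

The job is handed in at about 15 s of robot time: the rack is home against the end stop, the gate is shut behind the block, the arm is clear, and the jar, tape and screwdriver look undisturbed (the tape by the side camera only; the top view there had changed, which I put down to the arm and did not check); I viewed 12 pictures, over the limit of 10.

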